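# Square the glass cover pane into the seed tray's corner

## Task

Take the wooden tamper and, touching the glass pane only with it, slide the pane flat over the seed tray: first until its long edge bears on the long rim, then along that rim until its end bears on the short rim, so that it sits square in the corner and touches both. Push gently, resting for a moment with a light, steady pressure at each rim so that you feel it bear; the glass chips if it is forced. Then stand the tamper upright on the marble again and leave everything else as it was.

Things in the scene. Friction and masses are not known exactly. Their poses are not given: they have to be found in the camera images.
- tray: white plastic seed tray, fixed: a flat deck 160 mm (x) by 220 mm (y), 20 mm high, with the long rim along its +x side (away from the robot) and the short rim along its +y side (the robot's left); the other two sides are open, no rim. Six grey round cells near the rims' corner are covered once the pane is home. Origin: centre of the underside, on the marble
- corner (a point): inner square corner of the tray, where the two rims' inner faces meet, at deck height (20 mm above the marble). x points square into the long rim, y square into the short rim, z up; the deck runs from here 152 mm towards -x and 212 mm towards -y
- rim_long: the long rim of the tray: straight white wall, 220 mm long along its own y, 8 mm thick along x, its top 14 mm above the deck; origin at the middle of its length and thickness, at the marble's height; its inner face is 4 mm from the origin towards -x
- rim_short: the short rim of the tray: straight white wall, 160 mm long along its own x, 8 mm thick along y, its top 14 mm above the deck; origin at the middle of its length and thickness, at the marble's height; its inner face is 4 mm from the origin towards -y
- pane: loose flat pane of clear, faintly greenish glass, 90 mm (x) by 120 mm (y) by 8 mm thick, about 0.2 kg, lying on the deck up to 0.25 rad askew and some 10 to 65 mm from the rims; origin: centre of its underside. Home, its axes are parallel with the corner's and its origin lies 45 mm (x) and 60 mm (y) back from it. It slides with 1 to 3 N of drag and chips when pressed on a rim with over 12 N
- tamper_mid (a point): hand-made wooden tamper, loose, 90 mm tall, 0.16 kg, standing on a square foot 60 x 60 x 16 mm (its sides push); on it an upright square handle 24 x 24 mm up to the top (grip two flat sides). The foot is firm and square to the handle but up to 8 mm off-centre in x and in y, differently each time. This point: handle axis, 45 mm above the underside; x, y along its sides, z up
- mister: chrome misting bottle with a black trigger head, 68 mm across, 190 mm tall, standing on the marble; origin under its centre; leave alone
- jar: empty glass jar with an aluminium twist cap, 76 mm across, 102 mm tall; origin under its centre; leave alone
- pot: terracotta pot, 110 mm across the mouth, 95 mm tall, on a white ceramic saucer 136 mm across; origin under its centre; leave alone
Not all that is in view belongs to the job. Of the things that look like the part that bears tamper_mid, the middle-sized one is meant.

How it is judged:
On the way, in this order (a step that is already met when the one before it is completed fails the run):
1. the tamper has been picked up off the marble (height (world z) of tamper_mid above 0.055 m), for 0.2 s.
2. the pane's long edge lies along the long rim and bears on it with more than 1 N (x of pane in the frame of corner above -0.047 m and angle between the x axis of pane and the x axis of corner, either way round below 0.03 rad and contact force between pane and rim_long above 1 N), for 0.2 s.
3. the pane's end bears on the short rim with more than 1 N while its long edge still lies along the long rim (x of pane in the frame of corner above -0.047 m and y of pane in the frame of corner above -0.062 m and angle between the x axis of pane and the x axis of corner, either way round below 0.03 rad and contact force between pane and rim_short above 1 N), for 0.2 s.
At the end, for the whole second after the job is handed in: The pane lies flat on the deck, square in the corner: within 2 mm of both rims and within 0.03 rad of parallel; the tamper stands upright on the marble (not on the tray) (x of pane in the frame of corner above -0.047 m and y of pane in the frame of corner above -0.062 m and angle between the x axis of pane and the x axis of corner, either way round below 0.03 rad and z of pane in the frame of corner below 0.002 m and angle between tamper_mid's own z axis and vertical below 0.08 rad and height (world z) of tamper_mid between 0.04 and 0.05 m and linear speed of pane below 0.01 m/s); the robot touches nothing.
It fails at once if the pane is pressed against the tray with more than 12 N (contact force between pane and rim_long above 12 N).
It fails at once if the pane is pressed against the tray with more than 12 N (contact force between pane and rim_short above 12 N).
It fails at once if the robot touches the pane other than with the tamper (contact force between any of the fingers, the arm and pane above 0.3 N).
It fails at once if the pane is tipped or lifted (angle between pane's own z axis and vertical above 0.08 rad or z of pane in the frame of corner above 0.006 m).
It fails at once if the misting bottle, jar or pot is moved by more than 15 mm (distance of any of mister, jar, pot from where it was at the start of the episode above 0.015 m).
It also fails if it takes over 72 s, if anything falls off the work surface, if the arm or the gripper's body presses on something with over 40 N, if the wrist force passes 120 N, or if a joint passes its speed limit or range.

## Robot

A 7-joint arm with a two-finger parallel gripper is mounted at the origin on the work surface. World frame = base frame: x ahead of the robot, y to its left, z up, the work surface at z = 0. Lengths are in m, angles in rad, forces in N, time in s.
With the tool pointing down it reaches from about 0.425 to 0.925 m from the base axis. Payload 6.8 kg.
Tool frame: the origin (TCP) lies on the front face of the gripper's body, between the roots of the fingers; the fingertips stand 73 mm ahead of it and the grasp point (between the pads) lies 54 mm ahead of it (env.nose_length is the distance from the TCP to the fingertips, in m); z points along the fingers, y is the direction in which the jaws open and shut (so a half turn about z gives the same grasp; the last joint's range is limited). The gripper opens to 85 mm and grips with 20 to 120 N. Pads are 22 mm wide; open, the fingers measure 114 mm over their backs; the gripper's body (76 mm by 85 mm) begins 54 mm behind the grasp point. The pads swing forward as they close: fully open they stand 13 mm farther back than shut.
Start: joints at [-1.334, 0.477, 0.022, 1.555, -0.011, 1.109, -0.083], TCP at [0.228, 0.635, 0.304] pointing down, gripper open.
Joint ranges: [-2.96, 2.96], [-0.34, 2.1], [-1.41, 1.46], [0.24, 2.44], [-1.37, 4.51], [0.17, 1.92], [-2.96, 2.96]. Speed limits (rad/s): [2.39, 2.39, 3.14, 3.14, 3.14, 3.14, 3.14].

## Interface

Orientations are given as a unit quaternion [w, x, y, z].
In Python, from cell import env, kin, camera, calibration, job gives the robot as it stands. The module is installed in compiled form; this text tells all that it offers. Calls block until the motion is done:
- env.reach(position, orientation): joint-space move of the TCP to a pose.
- env.movel(position, velocity=0.15, rot=None, stop_force=None): straight line of the TCP; rot=None keeps the orientation; velocity is the mean speed in m/s. With stop_force (N) it stops when the force on the tool has changed by that much, and returns True; else False.
- env.goto_joints(angles): joint-space move.
- env.grip(opening, f_grip=None): finger opening in m; f_grip is the grip in N (None keeps the last); returns when the fingers have stopped.
- env.dwell(seconds).
- kin.inverse_kinematics(position, orientation): joint angles nearest the present ones, or None.
- env.get_state(): the state.
- camera(name): name is "side" or "top"; returns (picture, depth): 480x640x3 uint8, blue, green, red; 480x640 float32, m along the optical axis (not along the pixel's ray), 0 where there is no reading.
- calibration(name): a dict with "fx", "fy", "cx", "cy" (pixels), "rvec" (rotation vector, rad) and "tvec" (3), from world to camera coordinates, as OpenCV has them. Camera axes: x right, y down, z forward; pixel columns grow to the right and rows downward; lengths in m; the calibration is good to about 2 mm. A picture is of the moment at which its call begins. calibration takes no time and is no camera call.
A pose or a line that the arm cannot do raises env.PlanningError and nothing moves.
- job.job_done(): hands the job in, once; it reports no verdict.
The state is a dict: "time": time; "qpos": joint angles; "joint_velocities": joint speeds; "joint_torque": joint torques, N m; "tcp_pos": TCP position; "orientation": TCP orientation; "force": force on the tool from outside, world axes, zero at the start; "torque": the same for the moment, N m; "opening": finger opening in m.
Only numpy, scipy, OpenCV 4.12 (cv2) and the standard library are available. Lean on these libraries where they do the work, as an engineer would, in place of code of your own. Each camera call takes 0.05 s, during which the arm holds its last target.

## Working session

There is one attempt and no reset: what is moved stays moved. The work goes in short steps, each a Python script; the robot and the scene stay as the last script left them, time stands still between calls to the robot, and variables do not carry over. Pictures are saved under pics/ and viewed, and the job is handed in when it is done.

```bash
mkdir -p pics; ls; python3 - <<'E'
from cell import env,kin,camera,calibration,job
import cv2,numpy as np
for n in("top","side"):
    p,d=camera(n); cv2.imwrite(f"pics/{n}0.png",p); np.save(f"pics/{n}0.npy",d); c=calibration(n); print(n,c)
    R=cv2.Rodrigues(np.array(c["rvec"],float))[0]; print("campos",-R.T@np.array(c["tvec"]))
s=env.get_state(); print(s, env.nose_length)
E
```

```text
pics
top {'fx': 554.5681904199979, 'fy': 554.5681904199979, 'cx': 325.05156384882673, 'cy': 235.7601947678347, 'rvec': array([ 2.12670807, -2.16041658,  0.21159845]), 'tvec': array([-0.0413738 ,  0.51680611,  1.12784516])}
campos [ 0.31665659 -0.01781148  1.20010267]
side {'fx': 478.4607485545239, 'fy': 478.4607485545239, 'cx': 322.82659352745355, 'cy': 243.221190851651, 'rvec': array([ 0.1375095 , -2.76006969,  1.44044043]), 'tvec': array([0.51627949, 0.09356544, 0.95343544])}
campos [0.46014498 0.77256928 0.61297752]
{'time': 0.1, 'qpos': array([-1.33412572,  0.47774114,  0.02235702,  1.55631675, -0.01151272,
        1.10927014, -0.08308692]), 'joint_velocities': array([-5.14670101e-05, -2.18318090e-03,  2.28830450e-04, -1.63807133e-03,
       -1.47050724e-03,  1.75321800e-03, -1.14374688e-03]), 'joint_torque': array([ 4.56798618e-03, -5.97765326e+01,  1.61389131e+00, -2.81956351e+01,
        1.28733294e-02,  5.07062359e-03, -1.14539682e-05]), 'tcp_pos': array([0.22801028, 0.6349082 , 0.30302234]), 'orientation': array([-8.22945586e-05,  1.71525323e-01,  9.85179384e-01, -7.99322223e-04]), 'force': array([-0.43803327, -0.24049114, -0.12942986]), 'torque': array([-0.01965963, -0.04598149, -0.02740384]), 'opening': 0.08550030164699134} 0.0726
```

View pics/top0.png

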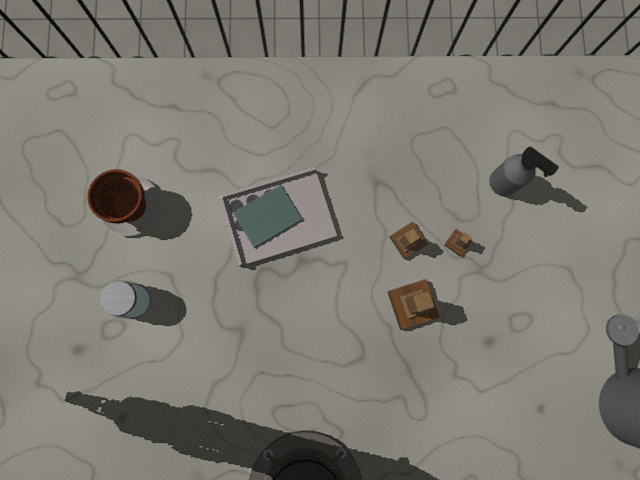

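View pics/side0.png

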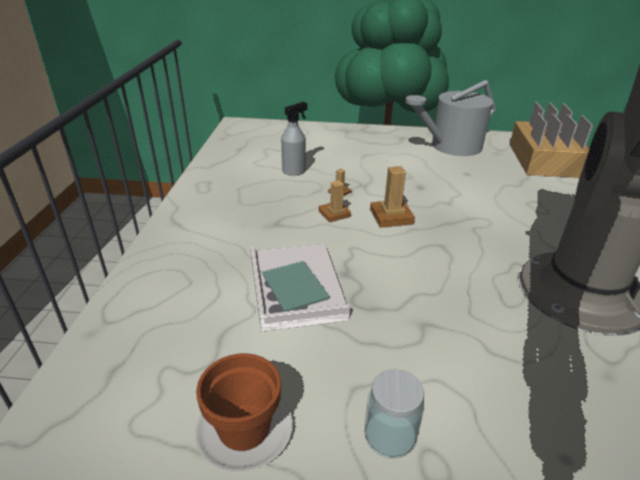

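The top view shows the tray at about (282,218) with the green pane at (268,217). Three tampers stand at (460,242) small, (408,240) medium and (413,303) large. I'll measure them from depth.

```bash
cat > h.py <<'E'
import numpy as np,cv2
from cell import env,kin,camera,calibration,job
def RT(n):
    c=calibration(n);R=cv2.Rodrigues(np.array(c["rvec"],float))[0];return c,R,np.array(c["tvec"],float)
def cloud(n,d):
    c,R,t=RT(n);v,u=np.mgrid[0:d.shape[0],0:d.shape[1]]
    P=np.stack([(u-c["cx"])/c["fx"]*d,(v-c["cy"])/c["fy"]*d,d],-1)
    W=(P-t)@R; W[d==0]=np.nan; return W
def ray(n,uv,z):
    c,R,t=RT(n);uv=np.atleast_2d(uv).astype(float)
    r=np.c_[(uv[:,0]-c["cx"])/c["fx"],(uv[:,1]-c["cy"])/c["fy"],np.ones(len(uv))]@R
    o=-R.T@t; s=(z-o[2])/r[:,2]; return o+r*s[:,None]
def proj(n,P):
    c,R,t=RT(n);q=np.atleast_2d(P)@R.T+t
    return np.c_[q[:,0]/q[:,2]*c["fx"]+c["cx"],q[:,1]/q[:,2]*c["fy"]+c["cy"]]
E
python3 - <<'E'
from h import *
np.set_printoptions(precision=4,suppress=True)
d=np.load("pics/top0.npy");W=cloud("top",d)
print("tcp px",proj("top",[.228,.635,.303]))
for nm,(u0,v0,u1,v1) in dict(small=(442,225,475,260),mid=(388,218,430,262),large=(385,276,440,334),tray=(215,165,345,272),mist=(485,145,560,200),jar=(98,278,150,320),pot=(85,165,160,240)).items():
    w=W[v0:v1,u0:u1].reshape(-1,3);z=w[:,2];print(nm,"nan",np.isnan(z).mean(),"z pct",np.nanpercentile(z,[1,20,50,80,95,99.5]))
    zt=np.nanpercentile(z,99.5)
    for lo,hi in ((zt-.006,zt+.01),(.010,.022)):
        m=(z>lo)&(z<hi)
        if m.sum()>8:
            r=cv2.minAreaRect((w[m,:2]*1000).astype(np.float32)); print("   ",round(lo,3),m.sum(),r)
p=cv2.imread("pics/top0.png"); cv2.imwrite("pics/crop0.png",np.hstack([cv2.resize(p[160:280,212:352],None,fx=4,fy=4,interpolation=cv2.INTER_CUBIC)]))
cv2.imwrite("pics/crop1.png",cv2.resize(p[210:340,380:490],None,fx=4,fy=4,interpolation=cv2.INTER_CUBIC))
E
```

```text
tcp px [[-113.3762  398.0437]]
small nan 0.0017316017316017316 z pct [-0.0042 -0.0004  0.0027  0.014   0.0643  0.0685]
    0.063 70 ((504.47344970703125, -341.9120178222656), (17.174179077148438, 19.491182327270508), 52.35879898071289)
    0.01 240 ((504.6860656738281, -341.8874206542969), (44.36497497558594, 44.931976318359375), 54.14221954345703)
mid nan 0.003246753246753247 z pct [-0.0042 -0.0002  0.0032  0.0191  0.0901  0.0938]
    0.088 125 ((506.053466796875, -225.6749267578125), (23.71091079711914, 24.137157440185547), 31.598236083984375)
    0.01 482 ((510.8312072753906, -232.82168579101562), (59.88928985595703, 61.202476501464844), 31.634702682495117)
large nan 0.0040752351097178684 z pct [-0.0039  0.0005  0.0201  0.0298  0.1293  0.1323]
    0.126 290 ((371.72576904296875, -235.4668426513672), (33.77811813354492, 34.74954605102539), 17.208236694335938)
    0.01 237 ((371.97027587890625, -236.28863525390625), (85.40483856201172, 87.628662109375), 17.048519134521484)
tray nan 0.004313443565780014 z pct [-0.0042  0.0001  0.0179  0.0258  0.0319  0.0373]
    0.031 834 ((566.18035
[... 449 characters left out ...]
71441650390625), (66.67041015625, 30.729902267456055), 30.643930435180664)
jar nan 0.0022893772893772895 z pct [-0.0036  0.0017  0.0802  0.1025  0.1049  0.107 ]
    0.101 698 ((389.1281433105469, 359.98956298828125), (65.34059143066406, 65.20628356933594), 43.62842559814453)
    0.01 53 ((382.65277099609375, 338.31402587890625), (32.48545455932617, 74.64142608642578), 72.92459869384766)
pot nan 0.004088888888888889 z pct [-0.0043  0.0004  0.0129  0.0779  0.1024  0.1064]
    0.1 424 ((595.724365234375, 374.7448425292969), (108.40790557861328, 108.14234924316406), 14.733323097229004)
    0.01 1170 ((585.273681640625, 360.86279296875), (101.03343963623047, 134.5839385986328), 52.51420974731445)
```

View pics/crop0.png

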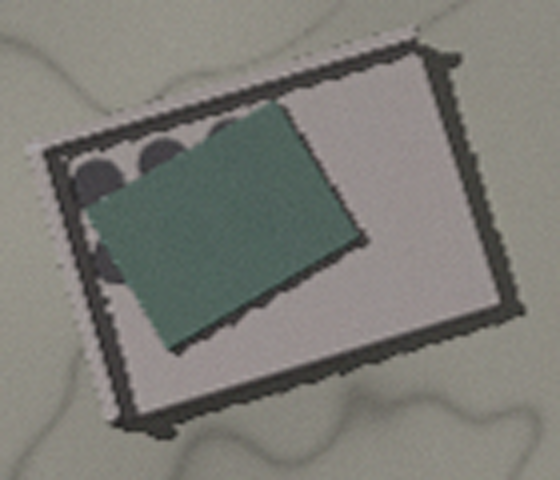

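View pics/crop1.png

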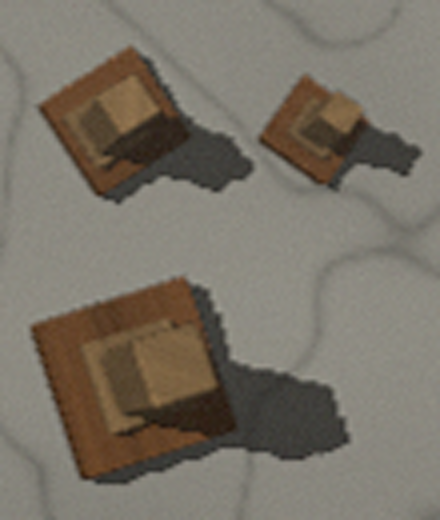

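The mid-sized tamper at (408,240) fits: depth gives a 60×61 mm foot, a 24 mm handle and about 92 mm height. The small one measures 44 mm and 67 mm, the large one 86 mm and 130 mm. In the crop the dark/white rims are on the upper and left sides of the tray, and the pane is turned counter-clockwise relative to it. Next I'll refine the pane, tray and foot from colour edges in both cameras.

```bash
cat >> h.py <<'E'
def pane_px(n,p,box):
    u0,v0,u1,v1=box
    hsv=cv2.cvtColor(p,cv2.COLOR_BGR2HSV); b,g,r=[p[...,i].astype(int) for i in range(3)]
    m=((g-r>14)&(hsv[...,1]>50)).astype(np.uint8); mm=np.zeros_like(m); mm[v0:v1,u0:u1]=m[v0:v1,u0:u1]
    mm=cv2.morphologyEx(mm,cv2.MORPH_OPEN,np.ones((3,3)))
    k,l,s,_=cv2.connectedComponentsWithStats(mm); i=1+np.argmax(s[1:,4]); return (l==i).astype(np.uint8)
def rectfit(xy):
    (c,(w,h),a)=cv2.minAreaRect((np.asarray(xy)*1000).astype(np.float32)); return np.array(c),w,h,a
def pane(n,p,box,z=.028):
    m=pane_px(n,p,box); c=max(cv2.findContours(m,cv2.RETR_EXTERNAL,cv2.CHAIN_APPROX_NONE)[0],key=cv2.contourArea)[:,0]
    # pixel areas: pad by half a pixel outward via the hull of pixel corners
    q=np.vstack([c+[dx,dy] for dx in(-.5,.5) for dy in(-.5,.5)])
    return rectfit(ray(n,q,z)[:,:2]),c
E
python3 - <<'E'
from h import *
np.set_printoptions(precision=3,suppress=True)
box=dict(top=(222,170,342,268),side=(250,240,350,330))
for n in("top","side"):
    p=cv2.imread(f"pics/{n}0.png"); r,c=pane(n,p,box[n]); print(n,"pane",r)
    q=p.copy(); cv2.drawContours(q,[c[:,None]],-1,(0,0,255),1)
    d=np.load(f"pics/{n}0.npy");W=cloud(n,d);u0,v0,u1,v1=box[n];u0-=14;v0-=14;u1+=14;v1+=14
    w=W[v0:v1,u0:u1].reshape(-1,3);z=w[:,2]
    for lo,hi in((.010,.05),(.030,.04)):
        m=(z>lo)&(z<hi); print("  tray",lo,rectfit(w[m,:2]))
    # corner estimate overlay
    a=np.radians(16.4);ex=np.array([np.cos(a),np.sin(a)]);ey=np.array([-ex[1],ex[0]])
    ctr=np.array([.5662,.0510])
    for hx,hy,z_ in((.08,.11,.034),(.072,.102,.034)):
        pass
    def P(x,y,z):return np.r_[ctr+ex*x+ey*y,z]
    for L in ([P(.08,-.11,.034),P(.08,.11,.034),P(-.08,.11,.034)],[P(.072,-.11,.034),P(.072,.102,.034),P(-.08,.102,.034)],[P(-.08,.11,.02),P(-.08,-.11,.02),P(.08,-.11,.02)]):
        cv2.polylines(q,[np.round(proj(n,L)*16).astype(int)],False,(255,0,255),1,shift=4)
    cr=q[v0:v1,u0:u1]; f=min(800//cr.shape[1],600//cr.shape[0]); cv2.imwrite(f"pics/fit_{n}.png",cv2.resize(cr,None,fx=f,fy=f,interpolation=cv2.INTER_NEAREST))
    # tamper
    for nm,lo,hi in(("handle",.085,.1),("foot",.012,.022)):
        b=dict(top=(388,218,430,262),side=(314,175,356,224))[n]
        w=W[b[1]:b[3],b[0]:b[2]].reshape(-1,3);m=(w[:,2]>lo)&(w[:,2]<hi)
        print("  ",nm,m.sum(),rectfit(w[m,:2]))
E
```

```text
Traceback (most recent call last):
  File "h.py", line 25, in pane
    m=pane_px(n,p,box); c=max(cv2.findContours(m,cv2.RETR_EXTERNAL,cv2.CHAIN_APPROX_NONE)[0],key=cv2.contourArea)[:,0]
  File "h.py", line 21, in pane_px
    k,l,s,_=cv2.connectedComponentsWithStats(mm); i=1+np.argmax(s[1:,4]); return (l==i).astype(np.uint8)
                                                      ~~~~~~~~~^^^^^^^^^
ValueError: attempt to get argmax of an empty sequence
```

```bash
python3 - <<'E'
import cv2
p=cv2.imread("pics/top0.png");print(p[217,268],p[205,262],p[200,315]);p=cv2.imread("pics/side0.png");print(p[285,295],p[290,335])
E
cat > fit.py <<'E'
from h import *
np.set_printoptions(precision=3,suppress=True)
import sys
tag=sys.argv[1]
box=dict(top=(222,170,342,268),side=(250,240,350,330))
for n in("top","side"):
    p=cv2.imread(f"pics/{n}{tag}.png"); r,c=pane(n,p,box[n]); print(n,"pane",r)
    q=p.copy(); cv2.drawContours(q,[c[:,None]],-1,(0,0,255),1)
    d=np.load(f"pics/{n}{tag}.npy");W=cloud(n,d);u0,v0,u1,v1=box[n];u0-=14;v0-=14;u1+=14;v1+=14
    w=W[v0:v1,u0:u1].reshape(-1,3);z=w[:,2]
    for lo,hi in((.010,.05),(.030,.04)):
        m=(z>lo)&(z<hi); print("  tray",lo,rectfit(w[m,:2]))
    a=np.radians(16.4);ex=np.array([np.cos(a),np.sin(a)]);ey=np.array([-ex[1],ex[0]])
    ctr=np.array([.5662,.0510])
    def P(x,y,z):return np.r_[ctr+ex*x+ey*y,z]
    for L in ([P(.08,-.11,.034),P(.08,.11,.034),P(-.08,.11,.034)],[P(.072,-.11,.034),P(.072,.102,.034),P(-.08,.102,.034)],[P(-.08,.11,.02),P(-.08,-.11,.02),P(.08,-.11,.02)]):
        cv2.polylines(q,[np.round(proj(n,L)*16).astype(int)],False,(255,0,255),1,shift=4)
    cr=q[v0:v1,u0:u1]; f=min(800//cr.shape[1],600//cr.shape[0]); cv2.imwrite(f"pics/fit_{n}{tag}.png",cv2.resize(cr,None,fx=f,fy=f,interpolation=cv2.INTER_NEAREST))
    for nm,lo,hi in(("handle",.085,.1),("foot",.012,.022)):
        b=dict(top=(388,218,430,262),side=(314,175,356,224))[n]
        w=W[b[1]:b[3],b[0]:b[2]].reshape(-1,3);m=(w[:,2]>lo)&(w[:,2]<hi)
        if m.sum()>9: print("  ",nm,m.sum(),rectfit(w[m,:2]))
E
sed -i 's/g-r>14)&(hsv\[...,1\]>50)/g-r>8)/' h.py; python3 fit.py 0
```

```text
[ 91 100  83] [ 95 101  83] [137 138 147]
[122 132 103] [189 189 196]
top pane (array([565.198,  74.301]), 93.58563232421875, 123.16905975341797, 30.425487518310547)
  tray 0.01 (array([566.188,  50.893]), 161.6169891357422, 220.27684020996094, 16.555774688720703)
  tray 0.03 (array([566.452,  51.019]), 160.13357543945312, 219.878662109375, 16.69062042236328)
   handle 139 (array([ 506.053, -225.675]), 23.71091079711914, 24.137157440185547, 31.598236083984375)
   foot 466 (array([ 510.831, -232.822]), 59.88928985595703, 61.202476501464844, 31.634702682495117)
side pane (array([566.031,  79.602]), 95.17719268798828, 130.31399536132812, 30.309907913208008)
  tray 0.01 (array([567.056,  55.081]), 160.11917114257812, 224.28884887695312, 16.62008285522461)
  tray 0.03 (array([566.872,  55.949]), 159.90390014648438, 221.09945678710938, 16.59408187866211)
   handle 69 (array([ 506.837, -221.275]), 25.207143783569336, 26.023910522460938, 28.595205307006836)
   foot 252 (array([ 515.742, -268.101]), 77.66464233398438, 158.2704315185547, 4.969707012176514)
```

View pics/fit_top0.png

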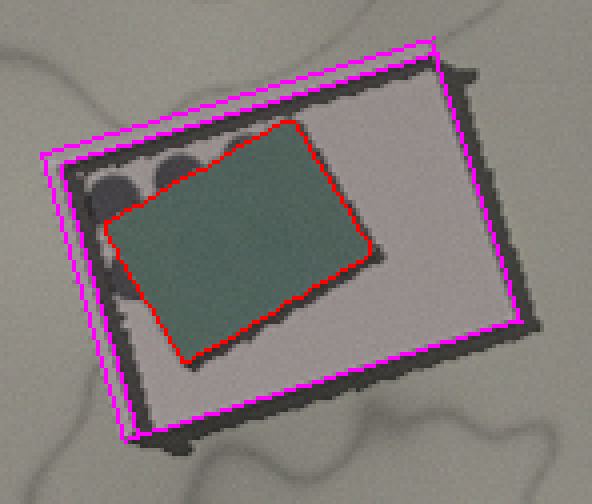

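View pics/fit_side0.png

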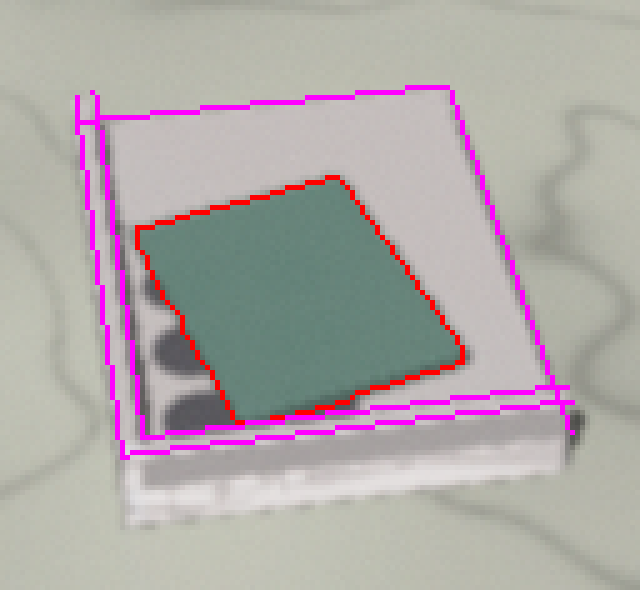

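Both cameras agree: tray centre is near (0.5665, 0.0525) with yaw 16.6°, and the pane yaw is about 30.4°, so it is 0.24 rad askew. The pane centre is about (−66, −79) mm in the corner frame, roughly 9 mm from the long rim and 10 mm from the short one. The outlines fit, with a 2–5 mm difference in y between cameras. Now planning and IK.

```bash
cat >> h.py <<'E'
TY=np.radians(16.6); EX=np.array([np.cos(TY),np.sin(TY)]); EY=np.array([-EX[1],EX[0]])
TC=np.array([.5665,.0525]); CORNER=TC+EX*.072+EY*.102
def c2w(x,y): return CORNER+EX*x+EY*y
def w2c(p): d=np.asarray(p)[:2]-CORNER; return np.array([d@EX,d@EY])
def quat(yj): # tool down, jaw (tool y) axis at angle yj
    a=(yj+np.pi/2)/2; return np.array([0,np.cos(a),np.sin(a),0])
def st(): s=env.get_state(); return s["time"],s["tcp_pos"],s["force"],s["opening"]
def fc(f): return np.array([f[0]*EX[0]+f[1]*EX[1],f[0]*EY[0]+f[1]*EY[1],f[2]])
E
python3 - <<'E'
from h import *
np.set_printoptions(precision=2,suppress=True)
H=np.array([.5064,-.224])
print("corner",CORNER)
for k in range(4):
    g=np.radians(31.6+90*k-180); t=np.radians(16.6+90*k-180)
    print(k,kin.inverse_kinematics([*H,.25],quat(g)),kin.inverse_kinematics([*H,.112],quat(g)))
    for x,y in((-.16,-.062),(-.12,-.062),(-.045,-.19),(-.045,-.14)):
        print("   ",kin.inverse_kinematics([*c2w(x,y),.135],quat(t)))
E
```

```text
corner [0.61 0.17]
0 [-0.56  0.7   1.28  1.95 -0.77  1.1  -1.54] [-0.51  1.04  1.26  2.04 -1.19  1.09 -1.24]
    [-1.15  0.88  1.27  2.21 -1.09  0.97 -2.05]
    [-1.12  0.93  1.26  2.12 -1.11  1.03 -2.09]
    [-0.82  1.06  1.26  1.87 -1.13  1.16 -1.98]
    [-0.92  1.04  1.26  1.91 -1.13  1.14 -2.04]
1 [-0.42  0.49  0.96  1.95 -0.5   0.96 -0.23] [-0.25  0.67  0.74  2.02 -0.7   0.71 -0.08]
    [-0.76  0.47  0.6   2.19 -0.47  0.61 -1.09]
    [-0.72  0.52  0.57  2.1  -0.46  0.65 -1.12]
    [-0.55  0.7   0.7   1.86 -0.6   0.81 -0.82]
    [-0.61  0.66  0.65  1.89 -0.56  0.78 -0.93]
2 [-0.41  0.49  0.95  1.95 -0.49  0.96  1.33] [-0.2   0.65  0.68  2.02 -0.64  0.69  1.44]
    [-0.59  0.43  0.39  2.18 -0.29  0.58  0.31]
    [-0.59  0.48  0.4   2.09 -0.31  0.62  0.31]
    [-0.4   0.63  0.46  1.85 -0.39  0.76  0.57]
    [-0.48  0.61  0.46  1.88 -0.39  0.74  0.49]
3 [-0.38  0.47  0.9   1.94 -0.45  0.94  2.87] [ 0.    0.57  0.39  2.01 -0.36  0.63  2.75]
    [-0.41  0.41  0.16  2.17 -0.12  0.57  1.71]
    [-0.39  0.46  0.14  2.08 -0.11  0.61  1.69]
    [-0.23  0.59  0.23  1.84 -0.19  0.73  1.96]
    [-0.27  0.57  0.17  1.87 -0.14  0.71  1.84]
```

```bash
python3 - <<'E'
from h import *
np.set_printoptions(precision=4,suppress=True)
H=np.array([.5064,-.224]); q=quat(np.radians(31.6))
env.reach([*H,.25],q); print(st())
env.grip(.06); env.movel([*H,.106+.015],velocity=.12); r=env.movel([*H,.106],velocity=.04,stop_force=10); print(r,st())
p,d=camera("side"); cv2.imwrite("pics/s1.png",p)
env.grip(.0,f_grip=100); print(st(), kin and None)
p,d=camera("side"); cv2.imwrite("pics/s2.png",p)
a=cv2.imread("pics/s1.png")[100:260,270:430];b=p[100:260,270:430];cv2.imwrite("pics/s12.png",cv2.resize(np.hstack([a,b]),None,fx=2.4,fy=2.4))
E
```

```text
(3.2667, array([ 0.5069, -0.2232,  0.2499]), array([-0.8276, -0.3079, -0.4444]), 0.08543301191606294)
False (5.3917, array([ 0.5063, -0.224 ,  0.1058]), array([ 0.0562, -0.2138,  0.4438]), 0.0601888592459344)
(5.8583, array([ 0.5065, -0.2241,  0.1063]), array([-1.3174,  1.0341,  3.7852]), 0.02333750514645554) None
```

View pics/s12.png

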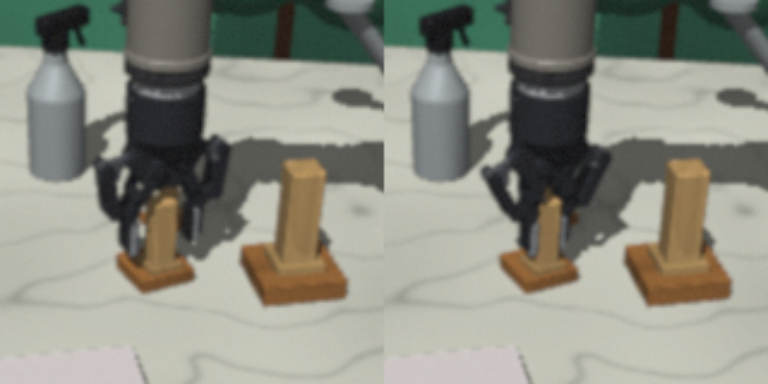

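The right-hand crop shows the medium tamper's handle between the pads, with opening 23.3 mm against the 24 mm handle. I'll lift it and carry it to the pre-push pose.

```bash
python3 - <<'E'
from h import *
np.set_printoptions(precision=4,suppress=True)
s=env.get_state(); p0=s["tcp_pos"]; np.save("grasp.npy",np.r_[p0,s["orientation"]]); print(s["time"],p0)
env.movel([p0[0],p0[1],p0[2]+.09],velocity=.12); env.dwell(.2)
xy=c2w(-.167,-.056)
env.reach([*xy,p0[2]+.09],quat(np.radians(16.6))); print(st(), w2c(st()[1]))
env.movel([*xy,p0[2]+.045],velocity=.1); print(st())
for n in("top","side"):
    p,d=camera(n); cv2.imwrite(f"pics/{n}3.png",p)
a=cv2.imread("pics/top3.png")[140:300,200:380];b=cv2.imread("pics/side3.png")[170:350,220:420]
cv2.imwrite("pics/c3.png",np.hstack([cv2.resize(a,(400,356)),cv2.resize(b,(396,356))]))
E
```

```text
5.9083 [ 0.5065 -0.2241  0.1063]
(8.15, array([0.4628, 0.0684, 0.1966]), array([-0.1561, -0.5128, -1.4352]), 0.022868302131541108) [-0.1668 -0.0571]
(8.75, array([0.4627, 0.0687, 0.1515]), array([ 0.2916,  0.186 , -0.9825]), 0.02291105046914725)
```

View pics/c3.png

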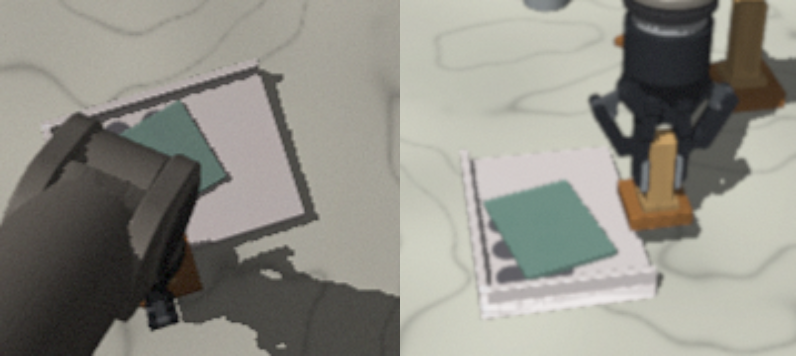

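```bash
python3 - <<'E'
from h import *
np.set_printoptions(precision=4,suppress=True)
z=.1063+.0225; Y=-.056
env.movel([*c2w(-.167,Y),z],velocity=.06); env.dwell(.2); t,p,f,o=st(); print(t,w2c(p),p[2],fc(f))
r=env.movel([*c2w(-.130,Y),z],velocity=.015,stop_force=4.5); t,p,f,o=st(); print(r,t,w2c(p),p[2],fc(f))
p,d=camera("side"); cv2.imwrite("pics/side4.png",p)
cv2.imwrite("pics/c4.png",cv2.resize(p[200:350,220:420],None,fx=4,fy=4))
E
```

```text
9.575 [-0.1668 -0.0561] 0.12899393725069758 [ 0.0542 -0.2865 -0.9515]
False 12.1917 [-0.13  -0.056] 0.12879023437638631 [-0.8266  0.0706 -1.426 ]
```

View pics/c4.png

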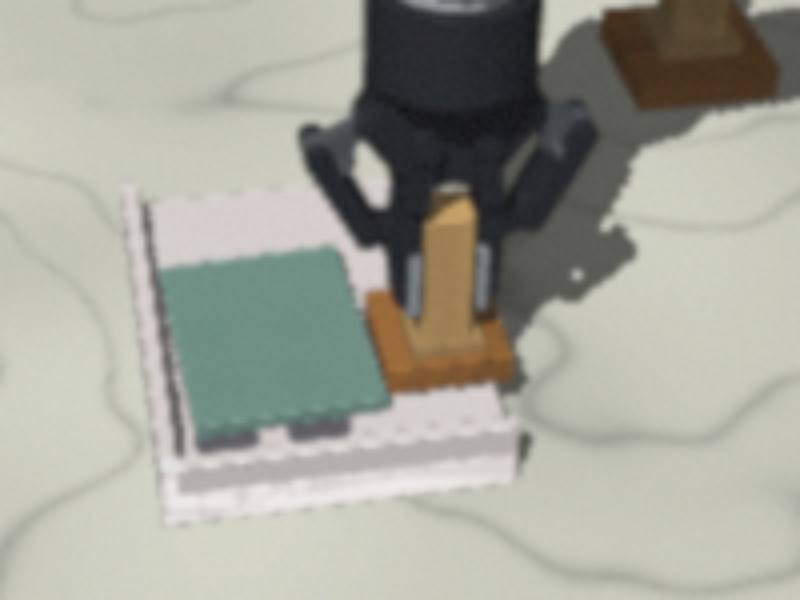

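The picture shows the foot's side against the pane's lower edge, with the pane almost square and a thin gap left at the long rim. I'll creep on.

```bash
python3 - <<'E'
from h import *
np.set_printoptions(precision=4,suppress=True)
z=.1063+.0225; Y=-.056
r=env.movel([*c2w(-.112,Y),z],velocity=.006,stop_force=4.0); t,p,f,o=st(); print(r,t,w2c(p),p[2],fc(f))
for i in range(3):
    env.dwell(.1); t,p,f,o=st(); print(t,w2c(p),fc(f))
p,d=camera("side"); cv2.imwrite("pics/side5.png",p)
cv2.imwrite("pics/c5.png",cv2.resize(p[200:350,220:420],None,fx=4,fy=4))
E
```

```text
True 13.9583 [-0.1209 -0.056 ] 0.12817966377319612 [-0.1487  0.5243 -2.0312]
14.0583 [-0.1214 -0.0558] [-0.1944 -0.472  -1.6879]
14.1583 [-0.1216 -0.0558] [-0.2227  0.0516 -0.9117]
14.2583 [-0.1217 -0.0558] [-0.2692 -0.0056 -1.7804]
```

View pics/c5.png

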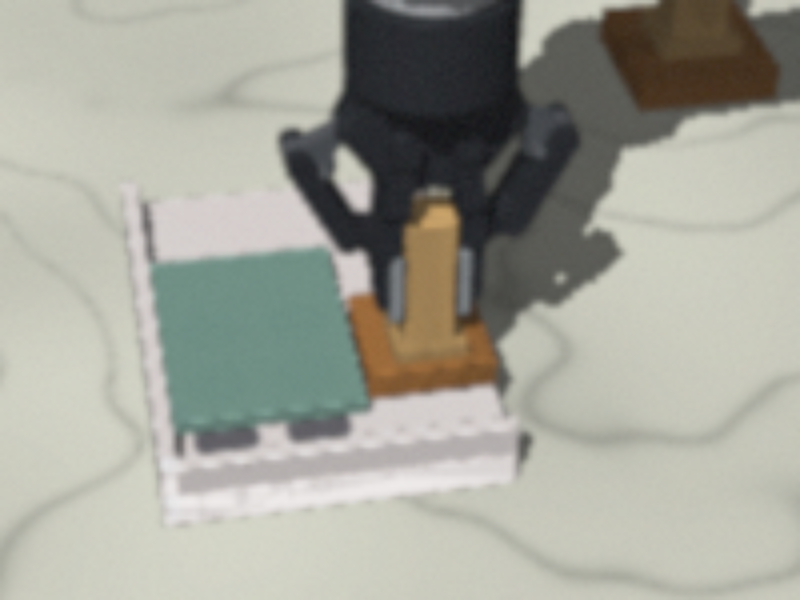

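The pane now lies along the long rim. The arm eased back 0.8 mm after the stop, so the pressure was lost. I'll press up again in small steps and hold.

```bash
cat > press.py <<'E'
from h import *
np.set_printoptions(precision=4,suppress=True)
def press(axis,fixed,start,goal=5.0,step=.0003,maxn=14,z=.1288,hold=.6,guard=6):
    x=start; hist=[]
    t,p,f,o=st(); b0=fc(f)[axis]
    for i in range(maxn):
        x+=step; P=c2w(x,fixed) if axis==0 else c2w(fixed,x)
        r=env.movel([*P,z],velocity=.004,stop_force=guard)
        fs=[]
        for k in range(4): env.dwell(.03); fs.append(fc(st()[2])[axis])
        F=-np.median(fs); t,p,f,o=st(); print(i,r,"cmd %.4f"%x,"at",w2c(p)[axis].round(4),"F %.2f"%F,"t %.2f"%t)
        if r or F>goal: break
    for k in range(int(hold/.1)):
        env.dwell(.1); t,p,f,o=st(); print("  hold",w2c(p)[axis].round(4),fc(f))
E
python3 - <<'E'
from press import *
press(0,-.056,w2c(st()[1])[0],goal=4.5)
E
```

```text
0 False cmd -0.1214 at -0.1214 F -0.19 t 14.85
1 False cmd -0.1211 at -0.1211 F -0.12 t 15.23
2 False cmd -0.1208 at -0.1207 F 0.02 t 15.62
3 False cmd -0.1205 at -0.1205 F 0.03 t 16.00
4 False cmd -0.1202 at -0.1202 F -0.35 t 16.38
5 False cmd -0.1199 at -0.1201 F 0.87 t 16.77
6 False cmd -0.1196 at -0.12 F 2.71 t 17.15
7 False cmd -0.1193 at -0.1199 F 4.94 t 17.53
  hold -0.1199 [-5.9829  0.2893  0.7255]
  hold -0.1199 [-6.0673 -0.1585  1.7777]
  hold -0.1199 [-5.7781 -0.3504  0.3009]
  hold -0.1199 [-4.3857  0.9621  0.5081]
  hold -0.1199 [-5.5923  0.674   0.6223]
```

A steady 5–6 N at the long rim. I'll check the pane's angle while it is held there.

```bash
cat > chk.py <<'E'
from h import *
import sys
np.set_printoptions(precision=4,suppress=True)
def chk(tag,box=(250,240,350,330)):
    p,d=camera("side"); cv2.imwrite(f"pics/side{tag}.png",p)
    r,c=pane("side",p,box); print("side pane",r,"rel yaw",np.radians(r[3]-16.6).round(4), "corner mm",w2c(r[0]/1000)*1000)
    q=p.copy(); cv2.drawContours(q,[c[:,None]],-1,(0,0,255),1)
    cv2.imwrite(f"pics/k{tag}.png",cv2.resize(q[200:350,220:420],None,fx=4,fy=4,interpolation=cv2.INTER_NEAREST))
    # far/long-rim side edge direction by line fit to the edge that lies along the rim
    W=ray("side",c,.028)[:,:2]; L=np.array([w2c(w) for w in W])
    lo,hi=np.percentile(L[:,1],[12,88])
    for nm,sel in (("+x edge",(L[:,0]>np.median(L[:,0]))),("-x edge",(L[:,0]<np.median(L[:,0])))):
        S=L[sel&(L[:,1]>lo)&(L[:,1]<hi)]
        vx,vy,x0,y0=cv2.fitLine((S*1000).astype(np.float32),cv2.DIST_HUBER,0,.01,.01).ravel()
        print(nm,len(S),"x0 %.1f"%x0,"slope rad %.4f"%(-np.arctan(vx/vy)))
E
python3 -c "
from chk import *
chk('6')"
```

```text
side pane (array([587.5943,  78.3067]), 91.78217315673828, 131.27569580078125, 15.737689971923828) rel yaw -0.0151 corner mm [-44.4122 -83.2952]
+x edge 67 x0 -1.6 slope rad 0.0030
-x edge 63 x0 -87.4 slope rad -0.0058
```

View pics/k6.png

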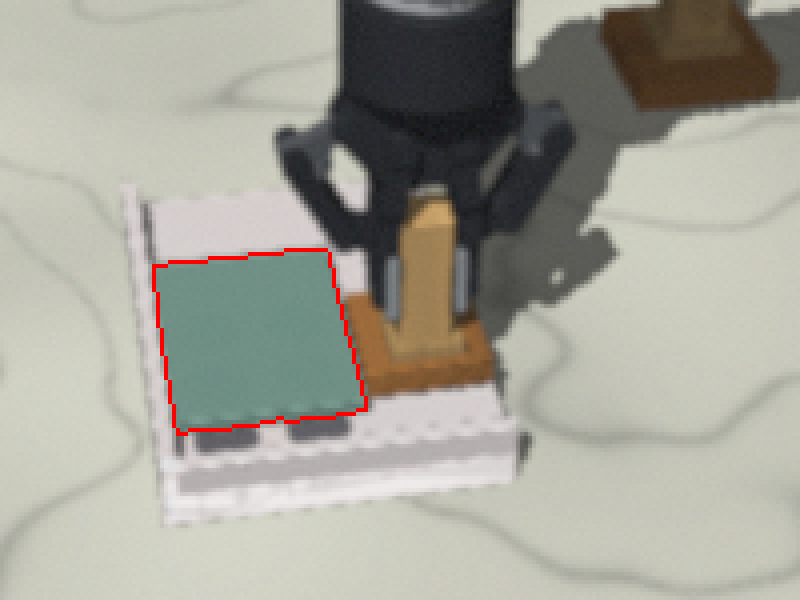

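The pane is parallel to the long rim within about 0.006 rad, with roughly 20 mm left to the short rim. I'll back off, go round to the −y end and push along the rim.

```bash
python3 - <<'E'
from chk import *
z=.1288; Y=-.056
env.movel([*c2w(-.126,Y),z],velocity=.01)
env.movel([*c2w(-.140,Y),z],velocity=.04)
env.movel([*c2w(-.140,Y),z+.04],velocity=.1)
env.movel([*c2w(-.045,-.182),z+.04],velocity=.12)
env.movel([*c2w(-.045,-.182),z+.006],velocity=.08); env.dwell(.1)
t,p,f,o=st(); print(t,w2c(p),p[2],fc(f))
chk('7')
p,d=camera("top"); cv2.imwrite("pics/top7.png",p)
E
```

```text
22.1 [-0.0448 -0.1823] 0.13509295806518734 [-0.2375  0.2751 -1.9398]
side pane (array([587.063 ,  78.4946]), 91.96891021728516, 131.26388549804688, 16.176788330078125) rel yaw -0.0074 corner mm [-44.8677 -82.9634]
+x edge 64 x0 -1.8 slope rad 0.0029
-x edge 66 x0 -87.7 slope rad -0.0026
```

View pics/k7.png

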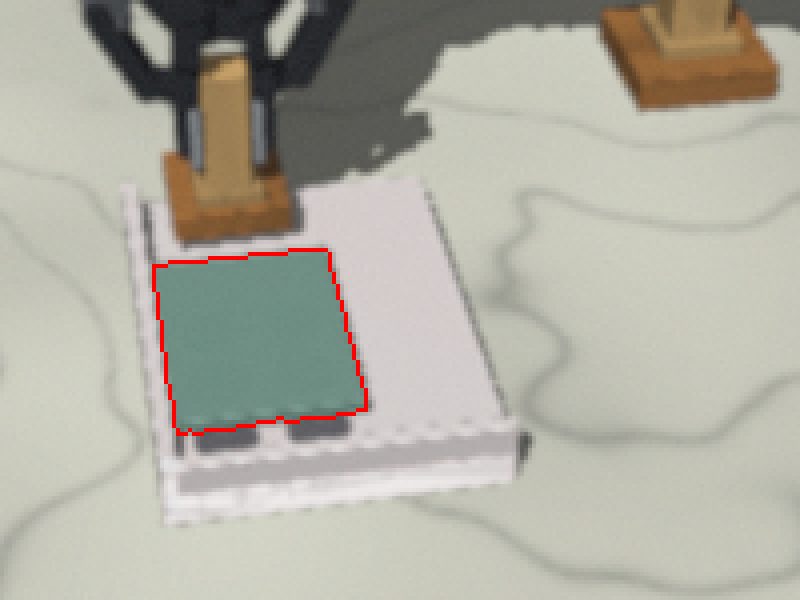

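The foot stands clear behind the pane's −y end and clear of the long rim. Now pushing along the rim.

```bash
python3 - <<'E'
from chk import *
z=.1288; X=-.045
env.movel([*c2w(X,-.182),z],velocity=.03); env.dwell(.1); t,p,f,o=st(); print(t,w2c(p),p[2],fc(f))
r=env.movel([*c2w(X,-.150),z],velocity=.012,stop_force=4.5); t,p,f,o=st(); print(r,t,w2c(p),p[2],fc(f))
chk('8')
if not r:
    r=env.movel([*c2w(X,-.134),z],velocity=.006,stop_force=4.0); t,p,f,o=st(); print(r,t,w2c(p),p[2],fc(f))
    env.dwell(.2); t,p,f,o=st(); print(r,t,w2c(p),p[2],fc(f))
    chk('9')
E
```

```text
22.65 [-0.045 -0.182] 0.1287768515749488 [-0.3344 -0.2907 -1.6321]
False 25.4667 [-0.045  -0.1501] 0.12880438945117847 [ 0.5833 -0.9614 -0.5969]
side pane (array([583.0016,  92.9471]), 91.8924331665039, 125.1487808227539, 16.580026626586914) rel yaw -0.0003 corner mm [-44.6309 -67.953 ]
+x edge 66 x0 -1.5 slope rad 0.0035
-x edge 66 x0 -87.6 slope rad -0.0057
True 27.1333 [-0.0454 -0.1411] 0.12848291741563217 [-0.0253 -1.8164 -1.1658]
True 27.3333 [-0.0458 -0.1411] 0.12803639489362506 [-0.0202 -0.8236 -1.5567]
side pane (array([581.4999,  97.7033]), 91.92680358886719, 116.34669494628906, 16.652212142944336) rel yaw 0.0009 corner mm [-44.7112 -62.966 ]
+x edge 63 x0 -1.7 slope rad -0.0022
-x edge 63 x0 -87.5 slope rad -0.0017
```

```bash
ls pics
```

```text
c3.png
c4.png
c5.png
crop0.png
crop1.png
fit_side0.png
fit_top0.png
k6.png
k7.png
k8.png
k9.png
s1.png
s12.png
s2.png
side0.npy
side0.png
side3.png
side4.png
side5.png
side6.png
side7.png
side8.png
side9.png
top0.npy
top0.png
top3.png
top7.png
```

Contact came at TCP y ≈ −141 mm, where the short rim was expected (−142). Now I'll press steadily.

```bash
python3 - <<'E'
from press import *
press(1,-.0455,w2c(st()[1])[1],goal=4.5)
from chk import chk
chk('10')
E
```

```text
0 False cmd -0.1408 at -0.141 F 1.53 t 27.88
1 False cmd -0.1405 at -0.1409 F 2.98 t 28.26
2 False cmd -0.1402 at -0.1408 F 4.80 t 28.64
  hold -0.1408 [-0.8952 -5.7529 -3.1191]
  hold -0.1408 [-2.8954 -4.8157 -1.9691]
  hold -0.1408 [-1.6626 -5.1908 -1.7281]
  hold -0.1408 [-1.8004 -4.5046 -1.9755]
  hold -0.1408 [-2.1477 -5.3366 -2.3229]
side pane (array([581.4788,  97.6969]), 92.1191177368164, 116.34672546386719, 16.652236938476562) rel yaw 0.0009 corner mm [-44.7333 -62.966 ]
+x edge 63 x0 -1.6 slope rad -0.0029
-x edge 63 x0 -87.6 slope rad -0.0034
```

View pics/k9.png

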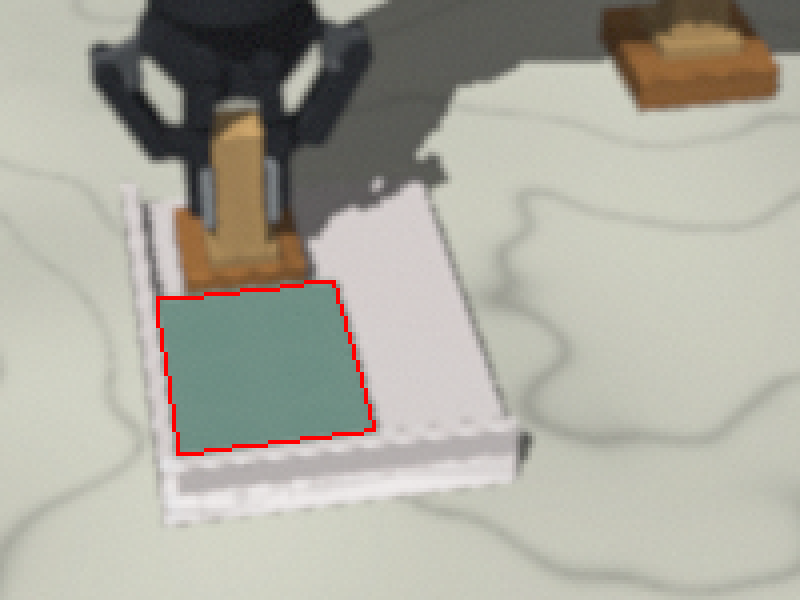

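The side view shows the pane (outlined) tucked behind the short rim with all the cells covered. A steady ~5 N is held. I'll back off and then inspect from the top.

```bash
python3 - <<'E'
from chk import *
z=.1288; X=-.0455
env.movel([*c2w(X,-.147),z],velocity=.01)
env.movel([*c2w(X,-.158),z],velocity=.04)
env.movel([*c2w(X,-.158),z+.06],velocity=.12)
g=np.load("grasp.npy")
env.reach([g[0],g[1],g[2]+.08],g[3:]); t,p,f,o=st(); print(t,p,f,o)
chk('11')
p,d=camera("top"); cv2.imwrite("pics/top11.png",p); np.save("pics/top11.npy",d)
r,c=pane("top",p,(215,165,345,272)); print("top",r)
q=p.copy(); cv2.drawContours(q,[c[:,None]],-1,(0,0,255),1)
cv2.imwrite("pics/k11t.png",cv2.resize(q[155:280,210:350],None,fx=4.5,fy=4.5,interpolation=cv2.INTER_NEAREST))
E
```

```text
32.0833 [ 0.5073 -0.2228  0.1859] [ 1.1897  0.4045 -1.4529] 0.023007443775712098
side pane (array([581.4597,  97.723 ]), 91.59502410888672, 116.36424255371094, 16.53510284423828) rel yaw -0.0011 corner mm [-44.7441 -62.9356]
+x edge 62 x0 -1.7 slope rad 0.0005
-x edge 64 x0 -87.4 slope rad 0.0037
top (array([579.042 ,  99.5219]), 93.6180191040039, 123.04673767089844, 16.49478530883789)
```

View pics/k11t.png

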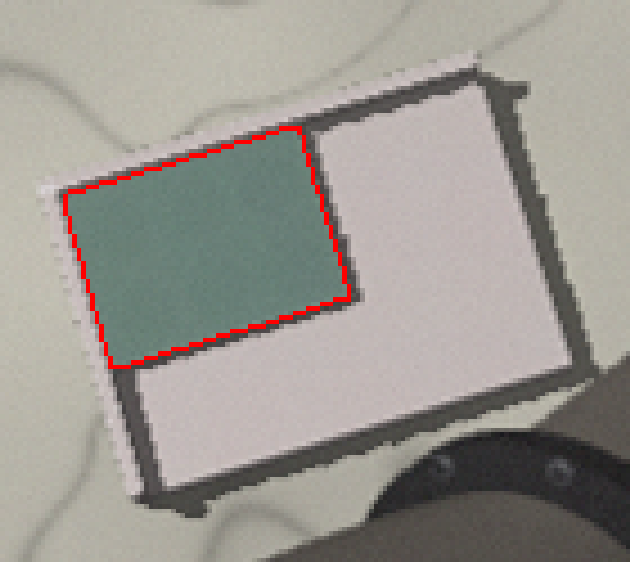

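View pics/top11.png

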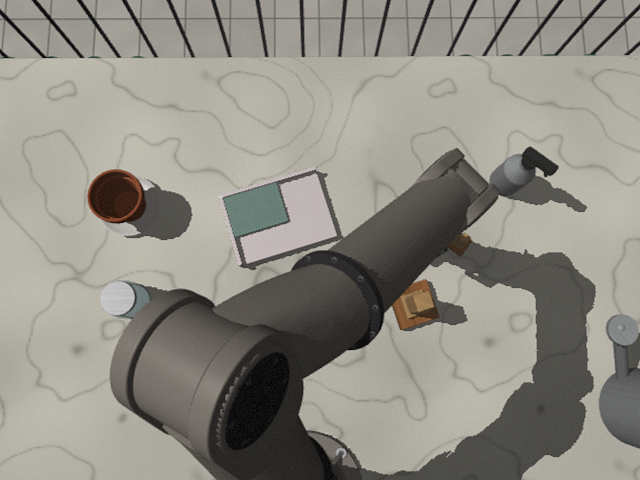

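From the top, the pane at about (255,208) is flush in the corner against both rims, and its yaw is within 0.002 rad of the tray. Now I'll set the tamper down in its old spot.

```bash
python3 - <<'E'
from chk import *
g=np.load("grasp.npy")
env.movel([g[0],g[1],g[2]+.012],velocity=.08); env.dwell(.2)
r=env.movel([g[0],g[1],g[2]-.003],velocity=.01,stop_force=3); t,p,f,o=st(); print(r,t,p,f)
env.dwell(.2); t,p,f,o=st(); print(t,p,f)
env.grip(.06); env.dwell(.3); t,p,f,o=st(); print(t,p,f,o)
p,d=camera("side"); cv2.imwrite("pics/side12.png",p); cv2.imwrite("pics/c12.png",cv2.resize(p[100:260,250:450],None,fx=3.5,fy=3.5))
E
```

```text
True 34.4917 [ 0.5065 -0.2241  0.1063] [-0.5566  0.9781  4.6444]
34.6917 [ 0.5065 -0.2241  0.1063] [-1.4687  0.8072  6.0553]
35.4333 [ 0.5059 -0.2236  0.1055] [-0.669   0.3633 -0.1308] 0.0599516577183673
```

View pics/c12.png

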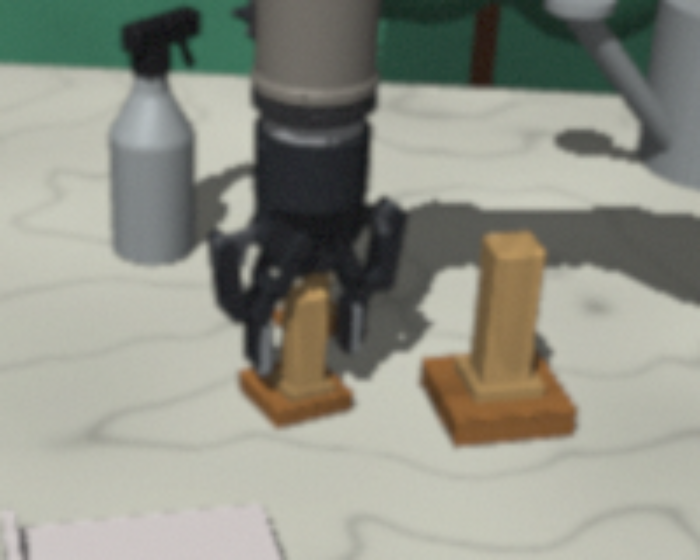

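The tamper stands upright and free between the open fingers. I'll withdraw and do a last check.

```bash
python3 - <<'E'
from chk import *
t,p,f,o=st()
env.movel([p[0],p[1],p[2]+.12],velocity=.1)
env.goto_joints([-1.334,0.477,0.022,1.555,-0.011,1.109,-0.083]); env.dwell(.3); print(st())
p,d=camera("top"); cv2.imwrite("pics/top13.png",p)
r,c=pane("top",p,(215,165,345,272)); print("top pane",r)
W=cloud("top",d)
for nm,(u0,v0,u1,v1),lo,hi in(("foot",(388,218,430,262),.012,.022),("handle",(388,218,430,262),.085,.1),("jar",(98,278,150,320),.1,.115),("pot",(85,165,160,240),.098,.115),("mist",(485,145,560,200),.186,.2)):
    w=W[v0:v1,u0:u1].reshape(-1,3);m=(w[:,2]>lo)&(w[:,2]<hi);print(nm,rectfit(w[m,:2]))
E
```

```text
(40.3083, array([0.2284, 0.6354, 0.304 ]), array([ 0.3041, -0.2016, -0.8538]), 0.05986429293718686)
top pane (array([579.1811,  99.6251]), 93.28421020507812, 122.74011993408203, 16.499584197998047)
foot (array([ 511.0837, -232.347 ]), 59.90361022949219, 60.41616439819336, 31.236248016357422)
handle (array([ 506.8767, -225.4342]), 23.830595016479492, 24.771587371826172, 34.876800537109375)
jar (array([389.4796, 358.9039]), 66.97222137451172, 64.46900177001953, 89.27191162109375)
pot (array([595.5059, 374.7594]), 109.04525756835938, 107.66865539550781, 43.657432556152344)
mist (array([ 634.0955, -462.9177]), 70.18913269042969, 21.2207088470459, 51.97663497924805)
```

View pics/top13.png

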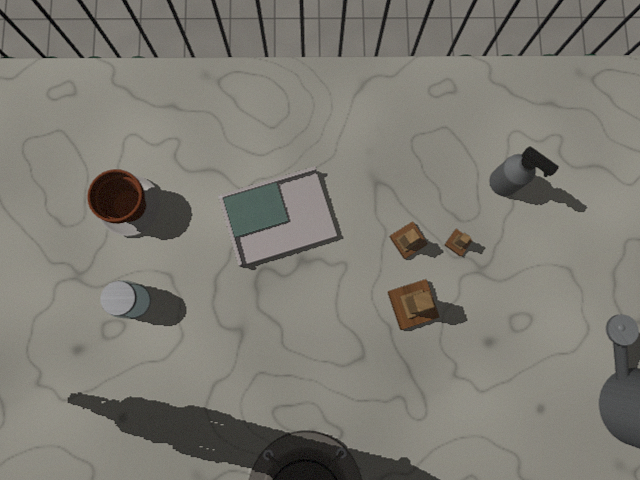

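The final picture shows the pane square in the tray corner at (255,208), and the medium tamper back upright at (408,240). Its handle and foot are within 1 mm of where they started, and the jar, pot and mister are within about 1 mm. In the top camera's own tray frame the pane is about (−0.9, +0.9) mm from home, which is within measuring noise. Handing in.

```bash
python3 -c "
from cell import job,env
job.job_done(); print(env.get_state()['time'])"
```

```text
the job is handed in; nothing more can be done
the job is handed in; nothing more can be done
```

The pane now sits square in the tray corner, and I handed the job in at about 40 s of the 72 s allowed. The hand-in gives no verdict, so what follows rests on my own checks.

**What I did:** I took the middle-sized tamper and pushed the pane square onto the long rim, holding about 5–6 N there. I then slid it along that rim to the short rim and held about 5 N. These are forces on the tool. The force at the rim is lower by the pane's 1–3 N drag and was not measured directly. I put the tamper back where it had stood and returned the arm to its start pose, touching nothing.

**Last checks:**
- **Pane:** its angle is within about 0.002 rad of the tray's, and its position is within about 1 mm of home from the top view.
- **Tamper:** it stands upright on the marble, within 1 mm of its old spot.
- **Jar, pot and misting bottle:** all are within about 1 mm of where they were.

**What disagreed:**
- **Camera offset:** the two cameras differed by 2–5 mm in y, so I relied on the contact force to find the rims.
- **First touch at each rim:** the arm eased off after the force stop, most clearly at the long rim where it backed off 0.8 mm. I pressed up again in small steps before each hold.
- **Handle angle:** the last reading was 3° off the first. The foot moved only 0.4°, so I put this down to noise.

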